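Stopper the amber flask at the lounge bar

TASK

The amber flask's stopper lies on its side in the wooden cradle. Set it plug-first, collar against the mouth, in the slanted blue cup of the metal rest and let go of it there; then take it again with a fresh grip and lower it into the flask's neck, keeping hold until the plug is well inside, so that it ends upright and fully home with its black collar on the rim. Leave the flask standing where it is and do not disturb the other things on the counter.

Things in the scene. Friction and masses are not known exactly. Their poses are not given: they have to be found in the camera images.
- stopper: Loose stopper, 140 mm long, about 0.15 kg (mostly the handle), at first lying level in the cradle, axis 65 mm up. Origin: centre of the plug's narrow end; z along its axis towards the handle. z 0 to 45 mm: cork plug tapering from 26 (end) to 40 mm diameter; 45 to 55: black collar, 60 mm diameter; 55 to 140: round aluminium handle, 24 mm diameter.
- cradle: Fixed wooden cradle, base plate 165 x 80 x 8 mm. Origin: centre of its underside; z up; x along its length, the way the lying stopper's handle points. Two saddles (8 mm thick, 60 mm wide, 65 mm high) carry the stopper at x = -50 mm (plug) and +58 mm (handle's end); between them the handle is free.
- cup: Blue cup, tilted part of the fixed metal rest (base plate 100 x 120 x 8 mm). Length 58 mm, outer diameter 58 at the mouth and 40 at the foot; bore 46 mm at the mouth, tapering to 30 over 50 mm depth. Origin: centre of its closed lower end; z: the cup's axis out of the mouth, 45 degrees above level, leaning to about +y (turned with the rest). The plug goes in until the collar meets the mouth.
- cup_mouth (a point): Centre of the blue cup's mouth, in the plane of its rim, about 72 mm above the counter.
- flask: Loose amber glass flask, 138 mm tall, 0.7 kg, standing upright. Origin: centre of its underside; z up. Body 112 mm in diameter up to 55 mm high, a cone to 88 mm, then a straight neck of 57 mm outer and 47 mm inner diameter up to the rim.
- flask_mouth (a point): Centre of the flask's mouth, in the plane of its rim, 138 mm above its underside.
- clay_bowl_a: Terracotta bowl, bystander, 76 mm wide, 78 mm tall. Origin under its centre.
- clay_bowl_b: Second terracotta bowl, bystander, the same size. Origin under its centre.
- tub_black: Round black tub, bystander, 96 mm wide, 58 mm tall. Origin under its centre.
- tub_red: Round black tub with a red lid, bystander, 96 mm wide, 58 mm tall. Origin under its centre.
- spatula: Spatula with a wooden handle lying flat, bystander, 180 mm long. Origin under its middle.
- tea_cup: Blue ceramic tea cup, bystander, 72 mm wide, 70 mm tall. Origin under its centre.

How it is judged:
By the outcome, as a careful person would: the job done as asked, in the order asked, and still so for the second after the job is handed in, with the robot touching nothing.
It also fails if it takes over 64 s, if anything falls off the work surface, if the arm or the gripper's body presses on something with over 40 N, if the wrist force passes 120 N, or if a joint passes its speed limit or range.

ROBOT

A 7-joint arm with a two-finger parallel gripper is mounted at the origin on the work surface. World frame = base frame: x ahead of the robot, y to its left, z up, the work surface at z = 0. Lengths are in m, angles in rad, forces in N, time in s.
With the tool pointing down it reaches from about 0.4 to 0.9 m from the base axis. Payload 5.5 kg.
Tool frame: the origin (TCP) lies midway between the tips of the shut fingers; the grasp point (between the pads) lies 19 mm behind it; z points along the fingers, y is the line along which they close (so a half turn about z gives the same grasp; the last joint's range is limited). The gripper opens to 85 mm and grips with 20 to 120 N. Pads are 22 mm wide; open, the fingers measure 114 mm over their backs; the gripper's body (76 mm by 85 mm) begins 54 mm behind the grasp point. The pads swing forward as they close: fully open they stand 13 mm farther back than shut.
Start: joints at [1.451, 0.501, -0.427, 1.55, 0.221, 1.138, -0.21], TCP at [0.243, -0.603, 0.231] pointing down, gripper open.
Joint ranges: [-2.88, 2.88], [-0.31, 2.03], [-1.54, 1.56], [0.2, 2.42], [-1.41, 4.55], [0.19, 2.02], [-2.57, 2.57]. Speed limits (rad/s): [2.57, 2.57, 3.14, 3.14, 3.14, 3.14, 3.14].

INTERFACE

Orientations are given as a unit quaternion [x, y, z, w].
In Python, from cell import arm gives the robot as it stands.
- The arm moves only by the tool send_rows, never from a script. Its argument "deltas" is a list of rows, each a list of 7 numbers: the closure, from 0 (fully open) to 1 (shut), then the shift along the tool's x, y, z scaled (see below), then the turn, a rotation vector about the tool's x, y, z scaled (see below). A call has 1 to 5 rows; each row shifts and turns the commanded pose from where the row before left it, along the tool's axes as they then stand; what a row does not reach is not made up. The controller multiplies each number of a shift by 0.025 m and each number of a turn by 6 degrees. A row lasts 1/8 s, in which the tool goes at most 62.5 mm and 10.7 degrees, less where a joint would pass 70% of its speed; a pose out of reach is approached as far as the arm can. A call with a number of a shift or a turn outside -1 to 1 is refused whole. A call with a gripper value outside its range is refused whole. The fingers move at their own pace and stop on an object; "force" is the grip in N (left out, the last holds). Time passes only in rows, so rows that do not move let the fingers close. It gives the time, the measured TCP pose, the force, the opening and the grip force at its end, in the units of the state.
- arm.read_state(): the state, without advancing time (a new reading comes with each control period).
- arm.capture(name): name is "side" or "top" or "wrist"; returns (picture, depth): 400x640x3 uint8, red, green, blue; 400x640 float32, m along the optical axis (not along the pixel's ray), 0 where there is no reading.
- arm.camera_info(name): a dict with "fov_y" (degrees; the focal length in pixels is half the picture's height over the tangent of half this angle, whatever the lens; pixels are square), "cx", "cy" (the principal point, pixels), "position" and "attitude" of the camera in the world. Camera axes: x right, y up, looking along -z (the intrinsics and any distortion apply to the point x, -y, -z); pixel columns grow to the right and rows downward; lengths in m; the calibration is good to about 2 mm. A picture is of the moment at which its call begins: read the wrist's pose just before it. camera_info takes no time and is no camera call; for the wrist camera it gives the pose at the moment of the call.
- arm.job_done(): hands the job in; it is judged then, once.
The state is a dict: "time": time; "joint_pos": joint angles; "joint_vel": joint speeds; "joint_torque": joint torques, N m; "tcp_pos": TCP position; "eef_rot": TCP orientation; "force": force on the tool from outside, world axes, zero at the start; "ft_torque": the same for the moment, N m; "grip_width": finger opening in m; "grip_force": force on a finger pad.
Only numpy, scipy, OpenCV 4.12 (cv2) and the standard library are available. Lean on these libraries where they do the work, as an engineer would, in place of code of your own. Each camera call takes 0.05 s, during which the arm holds its last target. There are 200 camera calls.

## Working session

There is one attempt and no reset: what is moved stays moved. The work goes in short steps, Python scripts to look and compute and a tool call to move; the robot and the scene stay as the last step left them, time stands still between calls to the robot, and variables do not carry over. Pictures are saved under pics/ and viewed, at most 10 in all, crops included, and the job is handed in when it is done.

Besides the shell and the picture viewer there is one more tool, called after ">>>" as name(argument=value, ...), one argument or row to a line, values as JSON. send_rows: Moves the arm, as the interface text tells. Its arguments: {"type":"object","properties":{"deltas":{"type":"array","items":{"type":"array","items":{"type":"number"}}},"force":{"type":"number"}},"required":["deltas"]}

```bash
ls; mkdir -p pics
cat > h.py <<'E'
import numpy as np,cv2
from cell import arm
from scipy.spatial.transform import Rotation as R
def cap(n,f=None):
    i=arm.camera_info(n); p,d=arm.capture(n)
    if f: cv2.imwrite('pics/'+f,p[:,:,::-1])
    np.savez('/tmp/'+n+'.npz',p=p,d=d); return i,p,d
def cloud(i,d):
    h,w=d.shape; f=h/2/np.tan(np.radians(i['fov_y'])/2)
    v,u=np.mgrid[:h,:w]
    c=np.stack([(u-i['cx'])/f*d,-(v-i['cy'])/f*d,-d],-1)
    a=np.array(i['attitude'])
    M=R.from_quat(a).as_matrix() if a.size==4 else a
    P=c@M.T+np.array(i['position']); P[d<=0]=np.nan
    return P
E
python3 - <<'E'
from h import *
for n in ('side','top','wrist'):
    i,p,d=cap(n,n+'0.png'); print(n,i)
print(arm.read_state())
E
```

```text
pics
side {'fov_y': 50.99357946964625, 'cx': 326.5597278808526, 'cy': 199.6966823365111, 'position': array([0.09544205, 0.47460373, 0.92553022]), 'attitude': array([-0.12667013,  0.31587414,  0.8661901 , -0.36591381])}
top {'fov_y': 44.90042853004918, 'cx': 324.52015591665145, 'cy': 205.0301845861725, 'position': array([0.43046938, 0.00825845, 1.10074924]), 'attitude': array([-0.04250954,  0.04566462,  0.71170776, -0.69969976])}
wrist {'fov_y': 58.98573700398611, 'cx': 317.7611860817273, 'cy': 196.64304668896696, 'position': array([ 0.31216983, -0.57481211,  0.37298282]), 'attitude': array([-0.12121262,  0.08271797, -0.55355599,  0.81978107])}
{'time': 0.15, 'joint_pos': array([ 1.45120524,  0.50164319, -0.42683342,  1.55118283,  0.22081141,
        1.13828564, -0.21028275]), 'joint_vel': array([-0.00077101, -0.00113754, -0.00106383, -0.00395682,  0.00066385,
        0.00073066, -0.00018952]), 'joint_torque': array([-7.64262193e-03, -5.70027852e+01, -5.82534939e+00, -2.81279612e+01,
        1.06391602e-02,  7.84733857e-03, -1.76961822e-05]), 'tcp_pos': array([ 0.24255999, -0.60249034,  0.23050256]), 'eef_rot': array([ 9.81733678e-01,  1.90258893e-01, -1.12304853e-04, -7.25890987e-04]), 'force': array([-0.39616461,  0.26737263, -0.63724284]), 'ft_torque': array([ 0.03077447,  0.02352164, -0.03026109]), 'grip_force': 0.0, 'grip_width': 0.0853386410963462}
```

View pics/top0.png

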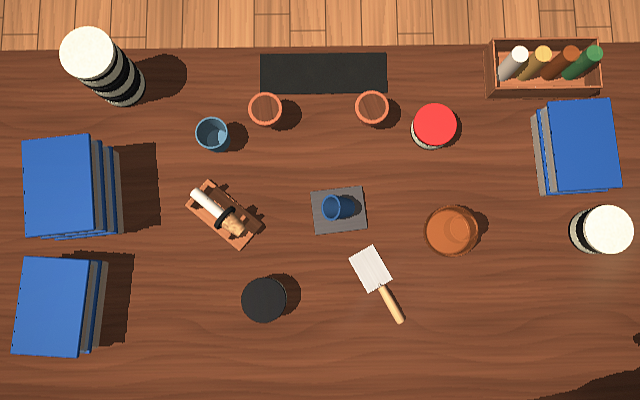

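View pics/side0.png

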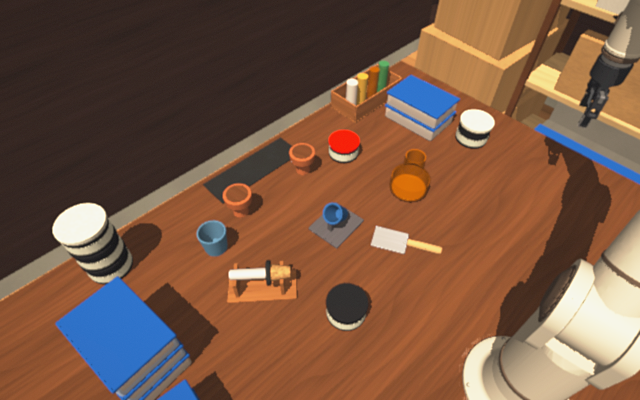

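The top picture shows the stopper in its cradle (handle end near (196,191), collar (226,217), plug (238,227)), the blue cup with its mouth near (340,207), and the flask near (455,230). The side picture shows the same layout with clear space around each one. Next I measure them.

Run:
```python
from h import *
def fitcirc(xy):
    A=np.c_[2*xy,np.ones(len(xy))]; s=np.linalg.lstsq(A,(xy**2).sum(1),rcond=None)[0]
    return s[:2],np.sqrt(s[2]+s[:2]@s[:2])
for n in ('top','side'):
    i=arm.camera_info(n); z=np.load(f'/tmp/{n}.npz'); P=cloud(i,z['d']); hsv=cv2.cvtColor(z['p'],cv2.COLOR_RGB2HSV); rgb=z['p'].astype(int)
    ok=np.isfinite(P[...,0])
    print(n,'valid',ok.mean())
    roi={'top':dict(st=(180,175,270,255),rest=(305,178,375,240),fl=(415,195,495,265)),'side':dict(st=(220,255,305,310),rest=(305,195,370,250),fl=(380,145,440,210))}[n]
    def sub(k):
        a,b,c,e=roi[k]; m=np.zeros(ok.shape,bool); m[b:e,a:c]=1; return m&ok
    m=sub('st'); h=m&(hsv[...,1]<50)&(rgb.sum(-1)>420)&(P[...,2]>.05)
    q=P[h]; c=np.median(q,0); u=np.linalg.svd(q[:,:2]-q[:,:2].mean(0))[2][0]; t=(q[:,:2]-q[:,:2].mean(0))@u
    print('handle',len(q),q.mean(0),u,np.percentile(t,[1,99]),'zmax',np.percentile(q[:,2],98))
    # all high stopper points
    q=P[m&(P[...,2]>.068)]; print('high',len(q),q.mean(0),q[:,:2].min(0),q[:,:2].max(0))
    b=m&(rgb.sum(-1)<110)&(P[...,2]>.05); q=P[b]; print('collar',len(q),q.mean(0) if len(q) else '',np.max(q[:,2]) if len(q) else '')
    # cradle base
    q=P[m&(P[...,2]>.004)&(P[...,2]<.015)]; r=cv2.minAreaRect(q[:,:2].astype(np.float32)*1000); print('cradle base',r)
    m=sub('rest'); q=P[m&(P[...,2]>.004)&(P[...,2]<.013)]; print('rest base',cv2.minAreaRect(q[:,:2].astype(np.float32)*1000),np.median(q[:,2]))
    q=P[m&(P[...,2]>.03)]; print('cup',len(q),q.mean(0),q.min(0),q.max(0))
    m=sub('fl'); print('flask z pct',np.percentile(P[m][:,2],[1,20,50,80,95,99]))
    q=P[m&(P[...,2]>.13)&(P[...,2]<.145)]
    if len(q)>5: print('rim',len(q),fitcirc(q[:,:2]),q[:,:2].min(0),q[:,:2].max(0),np.median(q[:,2]))
    q=P[m&(P[...,2]>.03)&(P[...,2]<.056)]
    if len(q)>5: print('body',len(q),q.min(0),q.max(0),fitcirc(q[:,:2]))
    tab=P[ok&(np.abs(P[...,2])<.01)]; print('tablez',np.median(tab[:,2]))
```

```text
top valid 0.99571875
handle 311 [0.56796474 0.25586773 0.07602605] [-0.65707604 -0.7538243 ] [-0.03883163  0.03851293] zmax 0.07966623504953016
high 902 [0.54403716 0.22621156 0.0785735 ] [0.49429721 0.17232934] [0.60566631 0.2917864 ]
collar 87 [0.54331814 0.21633662 0.0809883 ] 0.09705783320806782
cradle base ((550.3221435546875, 230.1693115234375), (179.8356475830078, 204.1701202392578), 0.3537426292896271)
rest base ((559.9478149414062, -32.024749755859375), (158.1652069091797, 140.20123291015625), 89.01568603515625) 0.00844645470429306
cup 687 [ 0.55468977 -0.02337697  0.06203864] [ 0.52639758 -0.06227376  0.03009436] [0.58103115 0.01028793 0.09431441]
flask z pct [-0.00379599 -0.00029829  0.0026385   0.07023901  0.12696018  0.13910305]
rim 255 (array([ 0.50078864, -0.27237469]), np.float64(0.025980589689675947)) [ 0.47248847 -0.30107012] [ 0.52840316 -0.24446269] 0.13791881161725195
body 169 [ 0.4462605  -0.32912145  0.03048729] [ 0.5553588  -0.2169799   0.05597376] (array([ 0.50089345, -0.27283395]), np.float64(0.055086835270448664))
tablez 0.0008990683078859973
side valid 0.9
[... 320 characters left out ...]
0498047), 38.85383987426758)
rest base ((556.697021484375, -28.131576538085938), (99.42491912841797, 122.47675323486328), 6.181847095489502) 0.006788184597616875
cup 396 [ 0.55850655 -0.02077768  0.05751387] [ 0.5277982  -0.06002217  0.03003437] [0.58256482 0.00987906 0.09085151]
flask z pct [-0.00567    -0.00242181  0.00032733  0.07034185  0.12390908  0.13649804]
rim 140 (array([ 0.50223548, -0.27217913]), np.float64(0.026172368193154404)) [ 0.47352939 -0.30433212] [ 0.53116048 -0.24232291] 0.13527956231494548
body 278 [ 0.44644133 -0.30789893  0.03026047] [ 0.55658066 -0.21544174  0.05590099] (array([ 0.50292164, -0.27296748]), np.float64(0.05438933381946264))
tablez -0.0011243805023690712
```

Run:
```python
import cv2,numpy as np
a=cv2.imread('pics/top0.png'); b=cv2.imread('pics/side0.png')
f=lambda im,x,y:cv2.resize(im[y:y+75,x:x+100],(400,300),interpolation=cv2.INTER_CUBIC)
cv2.imwrite('pics/c1.png',np.vstack([np.hstack([f(a,290,170),f(a,405,190)]),np.hstack([f(b,290,185),f(b,365,140)])]))
```

```text
(no output)
```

View pics/c1.png

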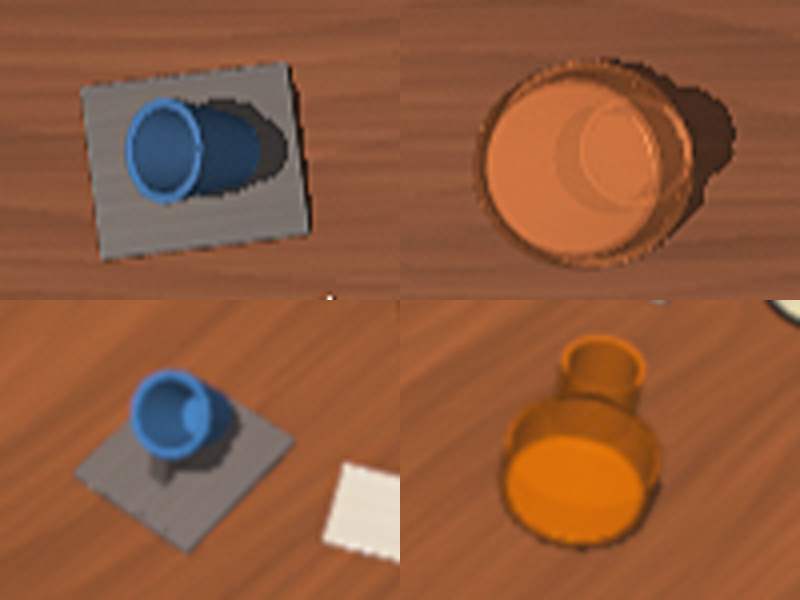

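The crop shows the cup's mouth facing left in the top view (+y, turned slightly towards -x) and the flask's round rim, empty and upright. I'll fit the cup's rim and write a row planner.

```bash
cat >> h.py <<'E'
def frame(x,z):
    z=np.array(z,float);z/=np.linalg.norm(z);x=np.array(x,float);x-=z*(x@z);x/=np.linalg.norm(x)
    return R.from_matrix(np.c_[x,np.cross(z,x),z])
def plan(wps,g,p0=None,r0=None,vs=.9,vr=.9):
    """wps: list of (pos,Rotation); prints rows in tool axes"""
    s=arm.read_state(); p=s['tcp_pos'] if p0 is None else p0; r=R.from_quat(s['eef_rot']) if r0 is None else r0
    for P,Q in wps:
        P=np.array(P); rv=(r.inv()*Q).as_rotvec(); n=1
        while True:
            rows=[];a=p.copy();b=r;
            for k in range(n):
                d=b.inv().apply(p+(P-p)*(k+1)/n-a)/.025; t=np.degrees(rv)/n/6
                rows.append(np.r_[g,d,t]); a=a+b.apply(d*.025); b=b*R.from_rotvec(rv/n)
            A=np.abs(rows)
            if A[:,1:4].max()<=vs and A[:,4:].max()<=vr and np.linalg.norm(np.degrees(rv))/n<10: break
            n+=1
        print('-- to',P.round(4),n,'rows')
        for q in rows: print('['+','.join('%g'%round(v,2) for v in q)+'],')
        p,r=P,Q
E
python3 - <<'E'
from h import *
from scipy.optimize import least_squares
for n,roi in (('top',(305,178,375,240)),('side',(305,195,370,250))):
    i=arm.camera_info(n); z=np.load(f'/tmp/{n}.npz'); P=cloud(i,z['d'])
    a,b,c,e=roi; q=P[b:e,a:c].reshape(-1,3); col=z['p'][b:e,a:c].reshape(-1,3).astype(int)
    m=(q[:,2]>.02)&(col[:,2]>col[:,0]+30); q=q[m]
    yaw=np.radians(6.2); 
    def res(v,full=False):
        th=v[3]; ax=np.array([-np.sin(th),np.cos(th),1])/2**.5
        d=q-v[:3]; s=d@ax; rr=np.linalg.norm(d-s[:,None]*ax,axis=1)
        out=np.abs(rr-(.029+s*9/58)); inn=np.abs(rr-(.023+s*8/50)); rim=np.hypot(s,np.clip(np.abs(rr-.026)-.003,0,None))
        return np.minimum(np.minimum(out,inn),rim)
    best=min((least_squares(res,[.556+dx,.0+dy,.072,yaw],loss='soft_l1',f_scale=.002) for dx in(-.01,0,.01) for dy in (-.02,-.01,0.01)),key=lambda r:r.cost)
    print(n,len(q),best.x[:3],np.degrees(best.x[3]),np.median(res(best.x)))
Q=frame([np.cos(np.radians(49.2)),np.sin(np.radians(49.2)),0],[0,0,-1])
plan([([.567,.2565,.20],Q)],0,vs=.95,vr=.9)
E
```

```text
top 651 [ 0.55351772 -0.00881253  0.0727589 ] 6.3738177623734185 0.0006357627872988318
side 402 [ 0.55607399 -0.00944439  0.0706457 ] 3.4200223532721554 0.0007156090031198593
-- to [0.567  0.2565 0.2   ] 37 rows
[0,0.67,-0.73,0.03,-0,-0,-0.12],
[0,0.68,-0.72,0.03,-0,-0,-0.12],
[0,0.69,-0.71,0.03,-0,-0,-0.12],
[0,0.7,-0.7,0.03,-0,-0,-0.12],
[0,0.71,-0.69,0.03,-0,-0,-0.12],
[0,0.72,-0.69,0.03,-0,-0,-0.12],
[0,0.73,-0.68,0.03,-0,-0,-0.12],
[0,0.74,-0.67,0.03,-0,-0,-0.12],
[0,0.74,-0.66,0.03,-0,-0,-0.12],
[0,0.75,-0.65,0.03,-0,-0,-0.12],
[0,0.76,-0.64,0.03,-0,-0,-0.12],
[0,0.77,-0.63,0.03,-0,-0,-0.12],
[0,0.78,-0.62,0.03,-0,-0,-0.12],
[0,0.78,-0.61,0.03,-0,-0,-0.12],
[0,0.79,-0.6,0.03,-0,-0,-0.12],
[0,0.8,-0.59,0.03,-0,-0,-0.12],
[0,0.81,-0.58,0.03,-0,-0,-0.12],
[0,0.81,-0.57,0.03,-0,-0,-0.12],
[0,0.82,-0.56,0.03,-0,-0,-0.12],
[0,0.83,-0.55,0.03,-0,-0,-0.12],
[0,0.84,-0.54,0.03,-0,-0,-0.12],
[0,0.84,-0.52,0.03,-0,-0,-0.12],
[0,0.85,-0.51,0.03,-0,-0,-0.12],
[0,0.86,-0.5,0.03,-0,-0,-0.12],
[0,0.86,-0.49,0.03,-0,-0,-0.12],
[0,0.87,-0.48,0.03,-0,-0,-0.12],
[0,0.87,-0.47,0.03,-0,-0,-0.12],
[0,0.88,-0.46,0.03,-0,-0,-0.12],
[0,0.89,-0.45,0.03,-0,-0,-0.12],
[0,0.89,-0.44,0.03,-0,-0,-0.12],
[0,0.9,-0.42,0.03,-0,-0,-0.12],
[0,0.9,-0.41,0.03,-0,-0,-0.12],
[0,0.91,-0.4,0.03,-0,-0,-0.12],
[0,0.91,-0.39,0.03,-0,-0,-0.12],
[0,0.92,-0.38,0.03,-0,-0,-0.12],
[0,0.92,-0.37,0.03,-0,-0,-0.12],
[0,0.93,-0.35,0.03,-0,-0,-0.12],
```

>>> send_rows(
  deltas=[
    [0,0.68,-0.72,0.03,0,0,-0.12],
    [0,0.68,-0.72,0.03,0,0,-0.12],
    [0,0.69,-0.71,0.03,0,0,-0.12],
    [0,0.7,-0.7,0.03,0,0,-0.12],
    [0,0.71,-0.69,0.03,0,0,-0.12],
  ],
)

```text
time: 0.78
tcp_pos: [0.2872, -0.4864, 0.2273]
eef_rot: [0.975, 0.221, -0.0, -0.0]
force: [0.8, 1.5, -0.6]
grip_width: 0.0855
grip_force: 0.0
```

>>> send_rows(
  deltas=[
    [0,0.72,-0.69,0.03,0,0,-0.12],
    [0,0.73,-0.68,0.03,0,0,-0.12],
    [0,0.74,-0.67,0.03,0,0,-0.12],
    [0,0.75,-0.66,0.03,0,0,-0.12],
    [0,0.75,-0.65,0.03,0,0,-0.12],
  ],
)

```text
time: 1.4
tcp_pos: [0.332, -0.3693, 0.2238]
eef_rot: [0.968, 0.252, 0.0, 0.0]
force: [0.4, 0.3, 1.3]
grip_width: 0.0855
grip_force: 0.0
```

>>> send_rows(
  deltas=[
    [0,0.76,-0.64,0.03,0,0,-0.12],
    [0,0.77,-0.63,0.03,0,0,-0.12],
    [0,0.78,-0.62,0.03,0,0,-0.12],
    [0,0.78,-0.61,0.03,0,0,-0.12],
    [0,0.79,-0.6,0.03,0,0,-0.12],
  ],
)

```text
time: 2.02
tcp_pos: [0.376, -0.2532, 0.2201]
eef_rot: [0.959, 0.282, 0.0, 0.0]
force: [0.4, -0.8, -0.3]
grip_width: 0.0855
grip_force: 0.0
```

Tracking is good, so I continue.

>>> send_rows(
  deltas=[
    [0,0.8,-0.59,0.03,0,0,-0.12],
    [0,0.81,-0.58,0.03,0,0,-0.12],
    [0,0.81,-0.57,0.03,0,0,-0.12],
    [0,0.82,-0.56,0.03,0,0,-0.12],
    [0,0.83,-0.55,0.03,0,0,-0.12],
  ],
)

```text
time: 2.65
tcp_pos: [0.42, -0.1371, 0.2163]
eef_rot: [0.95, 0.312, 0.0, 0.0]
force: [-0.5, -0.2, 0.0]
grip_width: 0.0852
grip_force: 0.0
```

>>> send_rows(
  deltas=[
    [0,0.84,-0.54,0.03,0,0,-0.12],
    [0,0.84,-0.52,0.03,0,0,-0.12],
    [0,0.85,-0.51,0.03,0,0,-0.12],
    [0,0.86,-0.5,0.03,0,0,-0.12],
    [0,0.86,-0.49,0.03,0,0,-0.12],
  ],
)

```text
time: 3.28
tcp_pos: [0.4645, -0.0214, 0.2126]
eef_rot: [0.94, 0.342, 0.0, 0.0]
force: [0.9, 0.0, 0.2]
grip_width: 0.0852
grip_force: 0.0
```

>>> send_rows(
  deltas=[
    [0,0.87,-0.48,0.03,0,0,-0.12],
    [0,0.87,-0.47,0.03,0,0,-0.12],
    [0,0.88,-0.46,0.03,0,0,-0.12],
    [0,0.89,-0.45,0.03,0,0,-0.12],
    [0,0.89,-0.44,0.03,0,0,-0.12],
  ],
)

```text
time: 3.9
tcp_pos: [0.5089, 0.0944, 0.2087]
eef_rot: [0.929, 0.371, 0.0, -0.0]
force: [-0.9, -0.2, -0.4]
grip_width: 0.0854
grip_force: 0.0
```

>>> send_rows(
  deltas=[
    [0,0.9,-0.42,0.03,0,0,-0.12],
    [0,0.9,-0.41,0.03,0,0,-0.12],
    [0,0.91,-0.4,0.03,0,0,-0.12],
    [0,0.91,-0.39,0.03,0,0,-0.12],
    [0,0.92,-0.38,0.03,0,0,-0.12],
  ],
)

```text
time: 4.53
tcp_pos: [0.5537, 0.21, 0.2049]
eef_rot: [0.916, 0.4, -0.0, -0.0]
force: [-0.6, -0.8, 0.3]
grip_width: 0.0852
grip_force: 0.0
```

>>> send_rows(
  deltas=[
    [0,0.92,-0.37,0.03,0,0,-0.12],
    [0,0.93,-0.35,0.03,0,0,-0.12],
    [0,0,0,0,0,0,0],
  ],
)

```text
time: 4.9
tcp_pos: [0.571, 0.2579, 0.2034]
eef_rot: [0.911, 0.413, 0.0, -0.001]
force: [-0.9, -0.1, 0.7]
grip_width: 0.0852
grip_force: 0.0
```

Run:
```python
from h import *
i,p,d=cap('wrist','w1.png'); print(arm.read_state()['joint_pos'])
P=cloud(i,d); hsv=cv2.cvtColor(p,cv2.COLOR_RGB2HSV)
dst=np.hypot(P[...,0]-.567,P[...,1]-.2565)
m=(hsv[...,1]<60)&(hsv[...,2]>120)&(dst<.06)&(P[...,2]>.055)&(P[...,2]<.09)
q=P[m];c=q[:,:2].mean(0); u=np.linalg.svd(q[:,:2]-c)[2][0]; u*=np.sign(u[0]); t=(q[:,:2]-c)@u; w=(q[:,:2]-c)@[-u[1],u[0]]
print(len(q),q.mean(0),np.degrees(np.arctan2(u[1],u[0])),np.percentile(t,[1,99]),np.percentile(w,[1,99]),np.percentile(q[:,2],98))
```

```text
[ 0.11741124  0.58529376 -0.82190961  1.63242533  0.46291069  1.1302342
 -1.54476308]
2950 [0.57178825 0.25559481 0.07414152] 49.530233146490325 [-0.04386692  0.03967561] [-0.01163518  0.0114479 ] 0.0775492096419391
```

View pics/w1.png

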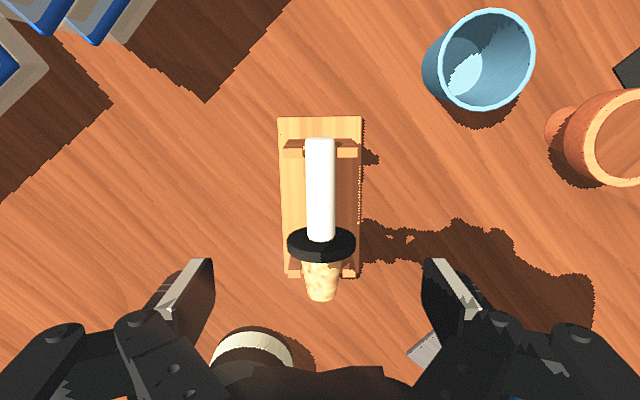

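The wrist view shows the handle running from (320,140) to (320,240), with the collar at (320,243) and free handle between the saddles. I go down on it.

Run:
```python
from h import *
Q=frame([np.cos(np.radians(49.4)),np.sin(np.radians(49.4)),0],[0,0,-1])
plan([([.568,.2515,.15],Q),([.568,.2515,.0445],Q)],0)
```

```text
-- to [0.568  0.2515 0.15  ] 3 rows
[0,-0.07,0.01,0.71,-0,0,-0.04],
[0,-0.07,0.01,0.71,-0,0,-0.04],
[0,-0.07,0.01,0.71,-0,0,-0.04],
-- to [0.568  0.2515 0.0445] 5 rows
[0,0,0,0.84,0,0,0],
[0,0,0,0.84,0,0,0],
[0,0,0,0.84,0,0,0],
[0,0,0,0.84,0,0,0],
[0,0,0,0.84,0,0,0],
```

>>> send_rows(
  deltas=[
    [0,-0.07,0.01,0.71,0,0,-0.04],
    [0,-0.07,0.01,0.71,0,0,-0.04],
    [0,-0.07,0.01,0.71,0,0,-0.04],
  ],
)

```text
time: 5.32
tcp_pos: [0.5685, 0.2488, 0.1484]
eef_rot: [0.909, 0.417, -0.001, 0.0]
force: [0.2, -0.4, 0.5]
grip_width: 0.0851
grip_force: 0.0
```

>>> send_rows(
  deltas=[
    [0,0,0,0.84,0,0,0],
    [0,0,0,0.84,0,0,0],
    [0,0,0,0.84,0,0,0],
    [0,0,0,0.84,0,0,0],
    [0,0,0,0.84,0,0,0],
  ],
)

```text
time: 5.95
tcp_pos: [0.569, 0.2504, 0.0438]
eef_rot: [0.909, 0.417, 0.0, -0.0]
force: [0.6, -0.2, 0.5]
grip_width: 0.0854
grip_force: 0.0
```

>>> send_rows(
  deltas=[
    [0.3,0,0,0,0,0,0],
    [0.5,0,0,0,0,0,0],
    [0.8,0,0,0,0,0,0],
    [1,0,0,0,0,0,0],
    [1,0,0,0,0,0,0],
  ],
  force=60,
)

```text
time: 6.58
tcp_pos: [0.5696, 0.2509, 0.0464]
eef_rot: [0.909, 0.417, 0.001, -0.0]
force: [-1.0, 0.5, 5.3]
grip_width: 0.0226
grip_force: 58.7
```

>>> send_rows(
  deltas=[
    [1,0,0,0,0,0,0],
    [1,0,0,0,0,0,0],
    [1,0,0,0,0,0,0],
  ],
)

```text
time: 6.95
tcp_pos: [0.5697, 0.2509, 0.0464]
eef_rot: [0.909, 0.417, 0.001, -0.0]
force: [-1.7, -0.4, 6.4]
grip_width: 0.022
grip_force: 58.7
```

Gripped (22 mm opening, 59 N). Next I lift and plan the approach to the cup.

```bash
cat > geo.py <<'E'
from h import *
th=np.radians(6.); a=np.array([-np.sin(th),np.cos(th),1])/2**.5; zt=np.array([-np.sin(th),np.cos(th),-1])/2**.5
M=np.array([.5545,-.009,.072]); Qc=frame(a,zt)
def tcp_cup(out,zs=.0926,off=.019): return M+(out+zs-.045)*a+off*zt
E
python3 - <<'E'
from geo import *
s=arm.read_state();r=R.from_quat(s['eef_rot']);p=s['tcp_pos']
plan([(p+[0,0,.115],r),(tcp_cup(.075)+[0,0,.03],Qc)],1,vs=.8)
print(tcp_cup(.075),(r.inv()*Qc).as_rotvec(True))
E
```

```text
-- to [0.5697 0.2509 0.1614] 6 rows
[1,0,0,-0.77,0,0,0],
[1,0,0,-0.77,0,0,0],
[1,0,0,-0.77,0,0,0],
[1,0,0,-0.77,0,0,0],
[1,0,0,-0.77,0,0,0],
[1,0,0,-0.77,0,0,0],
-- to [0.544  0.0906 0.1753] 9 rows
[1,-0.61,0.38,-0.06,0.34,0.78,-0.82],
[1,-0.64,0.32,-0.13,0.34,0.78,-0.82],
[1,-0.65,0.26,-0.19,0.34,0.78,-0.82],
[1,-0.65,0.2,-0.25,0.34,0.78,-0.82],
[1,-0.64,0.13,-0.31,0.34,0.78,-0.82],
[1,-0.62,0.07,-0.37,0.34,0.78,-0.82],
[1,-0.59,-0,-0.42,0.34,0.78,-0.82],
[1,-0.55,-0.07,-0.46,0.34,0.78,-0.82],
[1,-0.51,-0.13,-0.5,0.34,0.78,-0.82],
[0.54403395 0.09057782 0.14525626] [ 18.39404997  42.35526625 -44.19009172]
```

>>> send_rows(
  deltas=[
    [1,0,0,-0.5,0,0,0],
    [1,0,0,-0.8,0,0,0],
    [1,0,0,-0.8,0,0,0],
    [1,0,0,-0.8,0,0,0],
    [1,0,0,-0.8,0,0,0],
  ],
)

```text
time: 7.58
tcp_pos: [0.5692, 0.2503, 0.1396]
eef_rot: [0.909, 0.417, 0.0, 0.0]
force: [-0.1, -0.3, -1.8]
grip_width: 0.0226
grip_force: 58.8
```

>>> send_rows(
  deltas=[
    [1,0,0,-0.9,0,0,0],
    [1,-0.61,0.38,-0.06,0.34,0.78,-0.82],
    [1,-0.64,0.32,-0.13,0.34,0.78,-0.82],
    [1,-0.65,0.26,-0.19,0.34,0.78,-0.82],
    [1,-0.65,0.2,-0.25,0.34,0.78,-0.82],
  ],
)

```text
time: 8.2
tcp_pos: [0.5578, 0.1782, 0.1678]
eef_rot: [0.809, 0.56, 0.119, -0.131]
force: [0.5, -0.8, -2.6]
grip_width: 0.0225
grip_force: 58.9
```

>>> send_rows(
  deltas=[
    [1,-0.64,0.13,-0.31,0.34,0.78,-0.82],
    [1,-0.62,0.07,-0.37,0.34,0.78,-0.82],
    [1,-0.59,0,-0.42,0.34,0.78,-0.82],
    [1,-0.55,-0.07,-0.46,0.34,0.78,-0.82],
    [1,-0.51,-0.13,-0.5,0.34,0.78,-0.82],
  ],
)

```text
time: 8.82
tcp_pos: [0.544, 0.0879, 0.1753]
eef_rot: [0.618, 0.688, 0.255, -0.284]
force: [0.4, 1.0, -1.3]
grip_width: 0.022
grip_force: 58.9
```

>>> send_rows(
  deltas=[
    [1,0,0,0,0,0,0],
    [1,0,0,0,0,0,0],
  ],
)

```text
time: 9.07
tcp_pos: [0.5436, 0.0903, 0.1753]
eef_rot: [0.619, 0.687, 0.254, -0.283]
force: [-0.1, 1.2, -1.9]
grip_width: 0.0223
grip_force: 59.0
```

Run:
```python
from geo import *
s=arm.read_state(); print(s['joint_pos'],s['tcp_pos'],(R.from_quat(s['eef_rot']).inv()*Qc).as_rotvec(True))
plan([(tcp_cup(.075),Qc)],1)
i,p,d=cap('side','s2.png'); i2,p2,d2=cap('top','t2.png')
f=lambda im,x,y:cv2.resize(im[y:y+120,x:x+120,::-1],(400,400),interpolation=cv2.INTER_CUBIC)
cv2.imwrite('pics/c2.png',np.hstack([f(p,265,150),f(p2,260,140)]))
```

```text
[ 1.08684848  1.09506439 -1.35037823  1.7949672   0.31810175  1.02592596
 -0.13161519] [0.54362006 0.09030247 0.17533189] [-0.12525392  0.28582911 -0.06081424]
-- to [0.544  0.0906 0.1453] 1 rows
[1,-0.84,0.02,0.86,-0.02,0.05,-0.01],
```

View pics/c2.png

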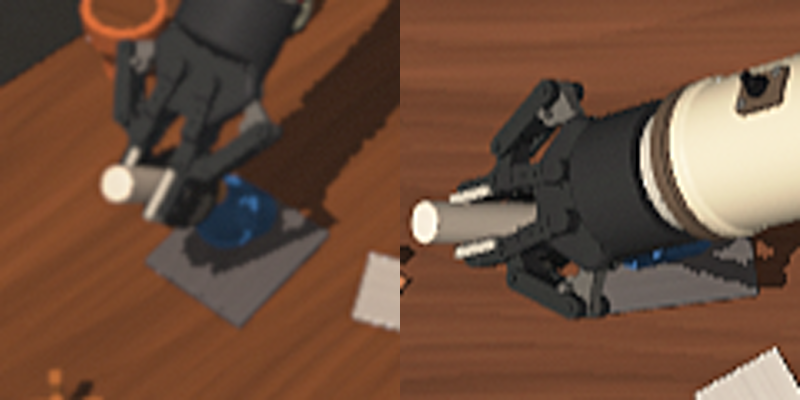

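The hand holds the stopper over the cup; the handle's end face shows at about (115,185) in the side crop and (425,222) in the top crop. I check how it sits in the grip with a cylinder fit.

```bash
cat > fit.py <<'E'
from h import *
from scipy.optimize import least_squares
def handle(n,i,p,d,p0,a0,r=.012):
    """p0 predicted centre of the handle's end, a0 predicted axis (towards the end). Returns end, axis"""
    P=cloud(i,d); hsv=cv2.cvtColor(p,cv2.COLOR_RGB2HSV); D=P-p0; s=D@a0; rr=np.linalg.norm(D-s[...,None]*a0,axis=-1)
    m=(hsv[...,1]<70)&(hsv[...,2]>90)&(rr<.022)&(s>-.08)&(s<.02); q=P[m]; cc=np.median(q,0)
    e1=np.cross(a0,[1,.2,0]);e1/=np.linalg.norm(e1);e2=np.cross(a0,e1)
    def un(v): 
        ax=a0+v[2]*e1+v[3]*e2; ax/=np.linalg.norm(ax); return p0+v[0]*e1+v[1]*e2+v[4]*ax,ax
    def res(v):
        c,ax=un(v); D=q-c; s=D@ax; rr=np.linalg.norm(D-s[:,None]*ax,axis=1)
        return np.minimum(np.hypot(np.abs(rr-r),np.clip(s,0,None)), np.hypot(s,np.clip(rr-r,0,None)))
    v=least_squares(res,np.zeros(5),loss='soft_l1',f_scale=.001).x; c,ax=un(v)
    print(n,len(q),'end-pred',((c-p0)*1e3).round(1),'axis',ax.round(4),'ang err deg',np.degrees(v[2:4]).round(1),'med',np.median(res(v)).round(4))
    return c,ax
E
python3 - <<'E'
from fit import *
s=arm.read_state();r=R.from_quat(s['eef_rot']).as_matrix();p0=s['tcp_pos']+.0474*r[:,0]-.019*r[:,2]
for n in('side','top','wrist'):
    i,p,d=cap(n)
    c,ax=handle(n,i,p,d,p0,r[:,0]); print('  tool axes mm',(r.T@(c-p0)*1e3).round(1),(r.T@ax).round(3))
E
```

```text
side 225 end-pred [ 1.8 -2.  -4.6] axis [0.0582 0.7313 0.6795] ang err deg [ 0.8 -7.9] med 0.0015
  tool axes mm [-4.8  1.6  1.7] [0.99  0.136 0.023]
top 450 end-pred [-1.4 -1.5 -2.1] axis [-0.0676  0.7022  0.7088] ang err deg [-0.5 -0.4] med 0.0008
  tool axes mm [-2.4 -1.5  0.6] [ 1.     0.008 -0.009]
wrist 12965 end-pred [ 1.2 -1.9 -3.4] axis [-0.0717  0.7077  0.7029] ang err deg [-0.  -0.2] med 0.0004
  tool axes mm [-3.8  1.   1. ] [ 1.     0.004 -0.001]
```

Run:
```python
from geo import *
k=dict(zs=.096,off=.0182)
plan([(tcp_cup(.06,**k),Qc),(tcp_cup(.03,**k),Qc),(tcp_cup(.006,**k),Qc)],1,vs=.6)
```

```text
-- to [0.545  0.0819 0.1376] 3 rows
[1,-0.44,0.01,0.27,-0.01,0.02,0],
[1,-0.44,0.01,0.27,-0.01,0.02,0],
[1,-0.44,0.01,0.27,-0.01,0.02,0],
-- to [0.5472 0.0608 0.1164] 2 rows
[1,-0.6,0,-0,0,0,0],
[1,-0.6,0,-0,0,0,0],
-- to [0.5489 0.0439 0.0994] 2 rows
[1,-0.48,-0,0,0,0,0],
[1,-0.48,0,-0,0,0,0],
```

>>> send_rows(
  deltas=[
    [1,-0.44,0.01,0.27,-0.01,0.02,0],
    [1,-0.44,0.01,0.27,-0.01,0.02,0],
    [1,-0.44,0.01,0.27,-0.01,0.02,0],
    [1,-0.6,0,0,0,0,0],
    [1,-0.6,0,0,0,0,0],
  ],
)

```text
time: 9.95
tcp_pos: [0.5476, 0.0591, 0.1149]
eef_rot: [0.618, 0.686, 0.257, -0.285]
force: [-0.1, -0.9, -1.9]
grip_width: 0.0225
grip_force: 59.0
```

>>> send_rows(
  deltas=[
    [1,-0.24,0,0,0,0,0],
    [1,-0.24,0,0,0,0,0],
    [1,-0.24,0,0,0,0,0],
    [1,-0.24,0,0,0,0,0],
    [1,0,0,0,0,0,0],
  ],
)

```text
time: 10.58
tcp_pos: [0.5492, 0.0427, 0.0985]
eef_rot: [0.619, 0.686, 0.257, -0.285]
force: [0.2, 0.1, -1.1]
grip_width: 0.0227
grip_force: 59.0
```

No contact yet, about 5 mm left. I ease it in.

>>> send_rows(
  deltas=[
    [1,-0.1,0,0,0,0,0],
    [1,-0.06,0,0,0,0,0],
    [1,0,0,0,0,0,0],
  ],
)

```text
time: 10.95
tcp_pos: [0.5495, 0.0403, 0.096]
eef_rot: [0.618, 0.686, 0.257, -0.285]
force: [0.8, -0.2, -1.3]
grip_width: 0.0223
grip_force: 59.0
```

>>> send_rows(
  deltas=[
    [1,-0.06,0,0,0,0,0],
    [1,0,0,0,0,0,0],
  ],
)

```text
time: 11.2
tcp_pos: [0.5496, 0.0394, 0.095]
eef_rot: [0.618, 0.686, 0.257, -0.285]
force: [-0.2, 0.1, -1.7]
grip_width: 0.0222
grip_force: 58.9
```

>>> send_rows(
  deltas=[
    [1,-0.06,0,0,0,0,0],
    [1,0,0,0,0,0,0],
  ],
)

```text
time: 11.45
tcp_pos: [0.5494, 0.0394, 0.0948]
eef_rot: [0.618, 0.686, 0.257, -0.286]
force: [-1.7, 2.5, 3.1]
grip_width: 0.0221
grip_force: 59.0
```

>>> send_rows(
  deltas=[
    [1,-0.06,0,0,0,0,0],
    [1,0,0,0,0,0,0],
  ],
)

```text
time: 11.7
tcp_pos: [0.5493, 0.0393, 0.0947]
eef_rot: [0.617, 0.686, 0.258, -0.286]
force: [-3.1, 4.4, 7.0]
grip_width: 0.0223
grip_force: 59.2
```

The force rose along the cup's axis at the predicted depth, so the collar is on the mouth. I release and back off.

>>> send_rows(
  deltas=[
    [0.8,0,0,0,0,0,0],
    [0.6,0,0,0,0,0,0],
    [0.3,0,0,0,0,0,0],
    [0,0,0,0,0,0,0],
    [0,0,0,0,0,0,0],
  ],
)

```text
time: 12.32
tcp_pos: [0.5499, 0.0367, 0.0926]
eef_rot: [0.619, 0.686, 0.257, -0.285]
force: [0.6, -0.1, -0.0]
grip_width: 0.0849
grip_force: 0.0
```

>>> send_rows(
  deltas=[
    [0,0,0,-0.4,0,0,0],
    [0,0,0,-0.8,0,0,0],
    [0,0,0,-0.9,0,0,0],
    [0,0,0,-0.9,0,0,0],
    [0,0,0,-0.9,0,0,0],
  ],
)

```text
time: 12.95
tcp_pos: [0.5572, -0.0326, 0.1627]
eef_rot: [0.618, 0.686, 0.257, -0.285]
force: [0.7, 0.5, -0.2]
grip_width: 0.0853
grip_force: 0.0
```

Run:
```python
from fit import *
from geo import *
s=arm.read_state(); print(s['tcp_pos'],s['joint_pos'])
p0=M+.095*a
for n in('side','top','wrist'):
    i,p,d=cap(n,n+'3.png')
    try: c,ax=handle(n,i,p,d,p0,a)
    except Exception as e: print(n,e)
f=lambda n,x,y:cv2.resize(cv2.imread('pics/'+n)[y:y+120,x:x+120],(400,400),interpolation=cv2.INTER_CUBIC)
cv2.imwrite('pics/c3.png',np.hstack([f('side3.png',265,150),cv2.resize(cv2.imread('pics/wrist3.png'),(400,400))]))
```

```text
[ 0.55715329 -0.03262396  0.16266992] [ 1.19181122  1.15617766 -1.31603829  1.65032478  0.33888371  1.21137669
  0.02112911]
side 184 end-pred [-2.6 28.3 -8.4] axis [-0.0998  0.8311  0.5471] ang err deg [12.  -0.1] med 0.0007
top 387 end-pred [ -2.8  17.2 -12.6] axis [-0.0875  0.8185  0.5678] ang err deg [10.5 -0.6] med 0.0008
wrist 4121 end-pred [ 2.6 -0.5  2.6] axis [-0.0545  0.5842  0.8098] ang err deg [-9.2  0.2] med 0.003
```

View pics/c3.png

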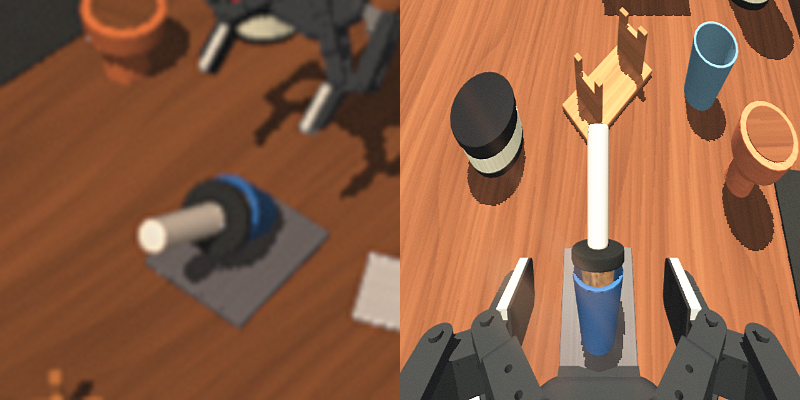

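The stopper droops and stands partly out: bare cork shows above the mouth at (600,280) in the wrist picture, so the collar is not against it. I measure the actual pose.

Run:
```python
from fit import *
from geo import *
p0=M+.095*a+np.array([-.002,.02,-.012]); a0=np.array([-.09,.825,.557]);a0/=np.linalg.norm(a0)
for n in('side','top','wrist'):
    i=arm.camera_info(n); z=np.load('/tmp/'+n+'.npz'); c,ax=handle(n,i,z['p'],z['d'],p0,a0)
    for L in (.095,): 
        o=c-L*ax; d=o-M; tip=c-.14*ax-M; perp=a-ax*(a@ax)
        print('  end',c.round(4),'collar face: along a %.1f  perp(zt) %.1f lat %.1f'%(d@a*1e3,d@zt*1e3,d@np.cross(zt,a)*1e3),'tip depth %.1f zt %.1f'%(tip@a*1e3,tip@zt*1e3),'tilt',np.degrees(np.arcsin(ax[2])).round(1))
```

```text
side 210 end-pred [ 1.8 -2.9 -2. ] axis [-0.0794  0.8191  0.5681] ang err deg [-0.8 -0.5] med 0.0006
  end [0.5473 0.0749 0.1251] collar face: along a 3.7  perp(zt) 4.9 lat 0.9 tip depth -40.6 zt -3.2 tilt 34.6
top 382 end-pred [-0.7 -2.7 -0.6] axis [-0.0844  0.82    0.5661] ang err deg [-0.6 -0.3] med 0.0007
  end [0.5447 0.0751 0.1266] collar face: along a 5.1  perp(zt) 3.9 lat -1.1 tip depth -39.2 zt -4.3 tilt 34.5
wrist 3815 end-pred [ 1.3 -2.4 -2.9] axis [-0.0848  0.8231  0.5615] ang err deg [-0.3 -0.3] med 0.0004
  end [0.5468 0.0754 0.1242] collar face: along a 3.5  perp(zt) 5.1 lat 1.0 tip depth -40.7 zt -3.4 tilt 34.2
```

The lower edge of the collar bears on the mouth's lower lip and the plug tip on the bore's upper wall. That is the natural rest of the stopper in this loose cup, about 10° of droop, because its weight lies beyond the lip. It stays there, released. Now the fresh grip from the other side.

```bash
cat >> geo.py <<'E'
END=np.array([.5464,.0752,.1248]); H=np.array([-.083,.821,.565]);H/=np.linalg.norm(H)
hx=np.array([-np.sin(th),np.cos(th),0]); t=np.radians(33)
z2=-np.sin(t)*hx-[0,0,np.cos(t)]; Q2=frame(hx,z2)
T2=END-.030*H+.019*z2
E
python3 - <<'E'
from geo import *
s=arm.read_state();p=s['tcp_pos'];r=R.from_quat(s['eef_rot'])
print(T2,(r.inv()*Q2).as_rotvec(True))
up=p+[0,.02,.10]
plan([(up,r),(T2-.10*z2,Q2)],0,vs=.9,vr=.95)
E
```

```text
[0.54997148 0.04028046 0.09191657] [  0.11885418 -78.03612368  -0.19467175]
-- to [ 0.5579 -0.0128  0.2624] 4 rows
[0,0.85,0.02,-0.57,0,0,0],
[0,0.85,0.02,-0.57,0,0,0],
[0,0.85,0.02,-0.57,0,0,0],
[0,0.85,0.02,-0.57,0,0,0],
-- to [0.5443 0.0944 0.1758] 14 rows
[0,0.04,-0.01,0.39,0,-0.93,-0],
[0,0.08,-0.01,0.39,0,-0.93,-0],
[0,0.12,-0.01,0.38,0,-0.93,-0],
[0,0.15,-0.01,0.36,0,-0.93,-0],
[0,0.19,-0.01,0.35,0,-0.93,-0],
[0,0.22,-0.01,0.33,0,-0.93,-0],
[0,0.25,-0.01,0.3,0,-0.93,-0],
[0,0.28,-0.01,0.28,0,-0.93,-0],
[0,0.31,-0.01,0.25,0,-0.93,-0],
[0,0.33,-0.01,0.22,0,-0.93,-0],
[0,0.35,-0.01,0.19,0,-0.93,-0],
[0,0.37,-0.01,0.15,0,-0.93,-0],
[0,0.38,-0.01,0.11,0,-0.93,-0],
[0,0.39,-0.01,0.08,0,-0.93,-0],
```

>>> send_rows(
  deltas=[
    [0,0.85,0,-0.57,0,0,0],
    [0,0.85,0,-0.57,0,0,0],
    [0,0.85,0,-0.57,0,0,0],
    [0,0.85,0,-0.57,0,0,0],
    [0,0.04,-0.01,0.39,0,-0.93,0],
  ],
)

```text
time: 13.72
tcp_pos: [0.5553, -0.0055, 0.258]
eef_rot: [0.631, 0.698, 0.227, -0.25]
force: [-0.3, 0.4, -0.9]
grip_width: 0.0856
grip_force: 0.0
```

>>> send_rows(
  deltas=[
    [0,0.08,-0.01,0.39,0,-0.93,0],
    [0,0.12,-0.01,0.38,0,-0.93,0],
    [0,0.15,-0.01,0.36,0,-0.93,0],
    [0,0.19,-0.01,0.35,0,-0.93,0],
    [0,0.22,-0.01,0.33,0,-0.93,0],
  ],
)

```text
time: 14.35
tcp_pos: [0.5486, 0.0347, 0.2261]
eef_rot: [0.666, 0.739, 0.067, -0.073]
force: [-0.1, 0.7, -0.5]
grip_width: 0.0854
grip_force: 0.0
```

>>> send_rows(
  deltas=[
    [0,0.25,-0.01,0.3,0,-0.93,0],
    [0,0.28,-0.01,0.28,0,-0.93,0],
    [0,0.31,-0.01,0.25,0,-0.93,0],
    [0,0.33,-0.01,0.22,0,-0.93,0],
  ],
)

```text
time: 14.85
tcp_pos: [0.5444, 0.0654, 0.2016]
eef_rot: [0.667, 0.739, -0.063, 0.071]
force: [-0.6, -0.5, -0.6]
grip_width: 0.0856
grip_force: 0.0
```

>>> send_rows(
  deltas=[
    [0,0.35,-0.01,0.19,0,-0.93,0],
    [0,0.37,-0.01,0.15,0,-0.93,0],
    [0,0.38,-0.01,0.11,0,-0.93,0],
    [0,0.39,-0.01,0.08,0,-0.93,0],
    [0,0,0,0,0,0,0],
  ],
)

```text
time: 15.48
tcp_pos: [0.5388, 0.0991, 0.1749]
eef_rot: [0.64, 0.715, -0.19, 0.21]
force: [-0.5, 0.1, 0.1]
grip_width: 0.0855
grip_force: 0.0
```

Run:
```python
from fit import *
from geo import *
s=arm.read_state(); print(s['joint_pos'])
i,p,d=cap('wrist'); 
try: handle('wrist',i,p,d,END,H)
except Exception as e: print(e)
i,p,d=cap('top'); handle('top',i,p,d,END,H)
plan([(T2-.03*z2,Q2),(T2,Q2)],0,vs=.8)
```

```text
[ 0.08301053  0.68061218 -0.88685636  1.7751186   0.94706022  1.48005774
 -1.05287946]
wrist 1220 end-pred [ 1.2 -0.2  0.6] axis [-0.0917  0.8273  0.5543] ang err deg [0.8 0.4] med 0.0004
top 373 end-pred [-1.5  0.3  1.6] axis [-0.0794  0.8275  0.5558] ang err deg [ 0.6 -0.3] med 0.0008
-- to [0.5483 0.0565 0.1171] 4 rows
[0,-0.02,0.04,0.71,0,-0,-0],
[0,-0.01,0.04,0.71,0,-0,-0],
[0,-0.01,0.04,0.71,0,-0,-0],
[0,-0.01,0.04,0.71,0,-0,-0],
-- to [0.55   0.0403 0.0919] 2 rows
[0,0,0,0.6,0,0,0],
[0,0,-0,0.6,0,0,0],
```

>>> send_rows(
  deltas=[
    [0,-0.02,0.04,0.71,0,0,0],
    [0,-0.01,0.04,0.71,0,0,0],
    [0,-0.01,0.04,0.71,0,0,0],
    [0,-0.01,0.04,0.71,0,0,0],
  ],
)

```text
time: 16.08
tcp_pos: [0.5482, 0.0544, 0.1151]
eef_rot: [0.642, 0.712, -0.191, 0.211]
force: [0.5, -0.2, 0.3]
grip_width: 0.0852
grip_force: 0.0
```

>>> send_rows(
  deltas=[
    [0,0,0,0.6,0,0,0],
    [0,0,0,0.6,0,0,0],
    [0,0,0,0,0,0,0],
  ],
)

```text
time: 16.45
tcp_pos: [0.5493, 0.0387, 0.0902]
eef_rot: [0.642, 0.712, -0.191, 0.211]
force: [-0.2, -0.1, 0.5]
grip_width: 0.0854
grip_force: 0.0
```

>>> send_rows(
  deltas=[
    [0.4,0,0,0,0,0,0],
    [0.6,0,0,0,0,0,0],
    [0.8,0,0,0,0,0,0],
    [1,0,0,0,0,0,0],
    [1,0,0,0,0,0,0],
  ],
  force=70,
)

```text
time: 17.08
tcp_pos: [0.5503, 0.0402, 0.0917]
eef_rot: [0.642, 0.712, -0.19, 0.211]
force: [0.6, 0.9, 2.4]
grip_width: 0.0226
grip_force: 68.3
```

Run:
```python
from fit import *
from geo import *
s=arm.read_state(); print(s['tcp_pos'],T2,s['force'],s['grip_width'],s['grip_force'])
r=R.from_quat(s['eef_rot']); print((r.inv()*Q2).as_rotvec(True))
for n in ('wrist','top','side'):
    i,p,d=cap(n)
    try: handle(n,i,p,d,END,H)
    except Exception as e: print(n,e)
q=s['tcp_pos']+.04*H+[0,0,.004]
q2=q+.06*H
plan([(q,r),(q2,r)],1,vs=.6)
```

```text
[0.55033944 0.0402035  0.09174375] [0.54997148 0.04028046 0.09191657] [0.58842473 0.87588372 2.44565855] 0.022591936495485784 68.29398393630981
[ 0.02872356  0.01073795 -0.0516569 ]
wrist 6218 end-pred [ 0.9  0.6 -0.8] axis [-0.0585  0.8342  0.5483] ang err deg [ 1.1 -1.5] med 0.0007
top 334 end-pred [-2.2 -0.2  1.7] axis [-0.0937  0.8205  0.5639] ang err deg [0.1 0.6] med 0.0008
side 66 end-pred [-115.1  721.8  478.4] axis [-0.1289  0.826   0.5488] ang err deg [1.2 2.5] med 0.0006
-- to [0.547  0.073  0.1183] 3 rows
[1,0.18,0,-0.54,-0,-0,0],
[1,0.18,0,-0.54,-0,-0,0],
[1,0.18,0,-0.54,-0,-0,0],
-- to [0.542  0.1223 0.1522] 4 rows
[1,0.23,0,-0.55,0,0,0],
[1,0.23,0,-0.55,0,0,0],
[1,0.23,0,-0.55,0,0,0],
[1,0.23,0,-0.55,0,0,0],
```

>>> send_rows(
  deltas=[
    [1,0.09,0,-0.27,0,0,0],
    [1,0.18,0,-0.54,0,0,0],
    [1,0.18,0,-0.54,0,0,0],
  ],
)

```text
time: 17.6
tcp_pos: [0.5468, 0.0686, 0.1139]
eef_rot: [0.642, 0.712, -0.19, 0.211]
force: [-0.7, 1.0, -1.2]
grip_width: 0.0222
grip_force: 68.5
```

>>> send_rows(
  deltas=[
    [1,0.2,0,-0.55,0,0,0],
    [1,0.23,0,-0.55,0,0,0],
    [1,0.23,0,-0.55,0,0,0],
    [1,0.23,0,-0.55,0,0,0],
  ],
)

```text
time: 18.1
tcp_pos: [0.542, 0.1168, 0.148]
eef_rot: [0.642, 0.712, -0.19, 0.211]
force: [0.3, -0.1, -1.7]
grip_width: 0.0227
grip_force: 68.5
```

Run:
```python
from fit import *
from geo import *
s=arm.read_state(); r=R.from_quat(s['eef_rot']); Rm=r.as_matrix()
e0=Rm.T@(END-np.array([.5503,.0402,.0917])); h0=Rm.T@H
print('tool end',e0,'axis',h0, s['joint_pos'])
p0=s['tcp_pos']+Rm@e0
for n in ('wrist','top'):
    i,p,d=cap(n)
    try:
        c,ax=handle(n,i,p,d,p0,Rm@h0); print('  tool end',Rm.T@(c-s['tcp_pos']),'axis',Rm.T@ax)
    except Exception as e: print(n,e)
```

```text
tool end [ 0.01149143 -0.00024456 -0.04694366] axis [ 0.38399998  0.00269736 -0.92332916] [ 0.03536405  0.73645078 -0.86518357  1.75703646  0.97057592  1.47405025
 -1.10356083]
wrist 6319 end-pred [ 0.7  0.6 -0.9] axis [-0.0482  0.8326  0.5517] ang err deg [ 0.8 -2.1] med 0.0007
  tool end [ 0.01239803  0.00053982 -0.04642871] axis [ 0.39796059  0.03853539 -0.91659282]
top 409 end-pred [-1.5  2.2  2.8] axis [-0.0877  0.8181  0.5683] ang err deg [-0.2  0.3] med 0.0008
  tool end [ 0.01197383 -0.00154282 -0.05054942] axis [ 0.38019966 -0.00229666 -0.92490159]
```

It came out cleanly. I raise it, turn it upright and carry it over the flask.

```bash
cat >> geo.py <<'E'
e_t=np.array([.0118,0,-.0475]); h_t=np.array([.385,0,-.923]); h_t/=np.linalg.norm(h_t)
F=np.array([.5015,-.2725,.138])
def q3(yaw,h=h_t):
    b=np.radians(yaw); hx=np.array([np.cos(b),np.sin(b),0]); t=np.arctan2(h[0],-h[2]); return frame(np.cos(t)*hx+[0,0,np.sin(t)],np.sin(t)*hx-[0,0,np.cos(t)])
def tcp_fl(up,Q,e=e_t): return F+[0,0,.095+up]-Q.apply(e)   # collar underside 'up' above rim
E
python3 - <<'E'
from geo import *
s=arm.read_state();p=s['tcp_pos'];r=R.from_quat(s['eef_rot'])
Q=q3(70); print(Q.apply(h_t),tcp_fl(.075,Q))
plan([(np.array([.542,.06,.28]),r*R.from_rotvec((r.inv()*Q).as_rotvec()*.5)),(tcp_fl(.085,Q),Q)],1,vs=.95,vr=.9)
E
```

```text
[3.12467925e-17 3.61787889e-17 1.00000000e+00] [ 0.50402942 -0.26555047  0.25961823]
-- to [0.542 0.06  0.28 ] 6 rows
[1,-0.8,-0.04,-0.53,0.03,0.76,0.38],
[1,-0.76,-0.01,-0.59,0.03,0.76,0.38],
[1,-0.71,0.01,-0.65,0.03,0.76,0.38],
[1,-0.66,0.04,-0.7,0.03,0.76,0.38],
[1,-0.6,0.06,-0.75,0.03,0.76,0.38],
[1,-0.53,0.08,-0.79,0.03,0.76,0.38],
-- to [ 0.504  -0.2656  0.2696] 14 rows
[1,-0.93,0,0.11,0.01,0.32,0.16],
[1,-0.93,0.02,0.08,0.01,0.32,0.16],
[1,-0.93,0.04,0.05,0.01,0.32,0.16],
[1,-0.94,0.05,0.02,0.01,0.32,0.16],
[1,-0.93,0.07,-0.01,0.01,0.32,0.16],
[1,-0.93,0.08,-0.05,0.01,0.32,0.16],
[1,-0.93,0.1,-0.08,0.01,0.32,0.16],
[1,-0.92,0.11,-0.11,0.01,0.32,0.16],
[1,-0.92,0.13,-0.14,0.01,0.32,0.16],
[1,-0.91,0.14,-0.17,0.01,0.32,0.16],
[1,-0.9,0.16,-0.2,0.01,0.32,0.16],
[1,-0.89,0.17,-0.23,0.01,0.32,0.16],
[1,-0.88,0.19,-0.26,0.01,0.32,0.16],
[1,-0.87,0.2,-0.29,0.01,0.32,0.16],
```

>>> send_rows(
  deltas=[
    [1,-0.8,-0.04,-0.53,0.03,0.76,0.38],
    [1,-0.76,-0.01,-0.59,0.03,0.76,0.38],
    [1,-0.71,0.01,-0.65,0.03,0.76,0.38],
    [1,-0.66,0.04,-0.7,0.03,0.76,0.38],
    [1,-0.6,0.06,-0.75,0.03,0.76,0.38],
  ],
)

```text
time: 18.82
tcp_pos: [0.5415, 0.0661, 0.258]
eef_rot: [0.736, 0.671, -0.043, 0.079]
force: [-0.3, -0.2, -2.3]
grip_width: 0.0227
grip_force: 68.6
```

>>> send_rows(
  deltas=[
    [1,-0.53,0.08,-0.79,0.03,0.76,0.38],
    [1,-0.93,0,0.11,0.01,0.32,0.16],
    [1,-0.93,0.02,0.08,0.01,0.32,0.16],
    [1,-0.93,0.04,0.05,0.01,0.32,0.16],
    [1,-0.94,0.05,0.02,0.01,0.32,0.16],
  ],
)

```text
time: 19.45
tcp_pos: [0.5297, -0.037, 0.2761]
eef_rot: [0.771, 0.635, 0.036, 0.006]
force: [0.8, 0.2, -1.5]
grip_width: 0.0224
grip_force: 68.6
```

>>> send_rows(
  deltas=[
    [1,-0.93,0.07,-0.01,0.01,0.32,0.16],
    [1,-0.93,0.08,-0.05,0.01,0.32,0.16],
    [1,-0.93,0.1,-0.08,0.01,0.32,0.16],
    [1,-0.92,0.11,-0.11,0.01,0.32,0.16],
    [1,-0.92,0.13,-0.14,0.01,0.32,0.16],
  ],
)

```text
time: 20.08
tcp_pos: [0.5155, -0.1529, 0.2727]
eef_rot: [0.791, 0.601, 0.099, -0.051]
force: [-0.2, 0.2, -1.5]
grip_width: 0.0223
grip_force: 68.6
```

>>> send_rows(
  deltas=[
    [1,-0.91,0.14,-0.17,0.01,0.32,0.16],
    [1,-0.9,0.16,-0.2,0.01,0.32,0.16],
    [1,-0.89,0.17,-0.23,0.01,0.32,0.16],
    [1,-0.88,0.19,-0.26,0.01,0.32,0.16],
    [1,-0.87,0.2,-0.29,0.01,0.32,0.16],
  ],
)

```text
time: 20.7
tcp_pos: [0.5021, -0.2692, 0.2696]
eef_rot: [0.805, 0.561, 0.162, -0.107]
force: [0.5, -1.1, -1.6]
grip_width: 0.0226
grip_force: 68.6
```

>>> send_rows(
  deltas=[
    [1,0,0,0,0,0,0],
    [1,0,0,0,0,0,0],
  ],
)

```text
time: 20.95
tcp_pos: [0.5025, -0.2673, 0.2698]
eef_rot: [0.804, 0.562, 0.162, -0.107]
force: [-0.4, -0.1, -0.8]
grip_width: 0.0225
grip_force: 68.7
```

Run:
```python
from fit import *
from geo import *
s=arm.read_state(); r=R.from_quat(s['eef_rot']); Rm=r.as_matrix(); print(s['joint_pos'],s['force'])
p0=s['tcp_pos']+Rm@e_t; ax0=Rm@h_t; print('pred end',p0,ax0,'err to flask',(p0-F)[:2]*1e3,'collar up',p0[2]-.095-.138)
for n in ('wrist','top','side'):
    i,p,d=cap(n,n+'4.png')
    try:
        c,ax=handle(n,i,p,d,p0,ax0)
        print('  tool end',(Rm.T@(c-s['tcp_pos'])).round(4),'axis',(Rm.T@ax).round(3))
    except Exception as e: print(n,e)
f=lambda n,x,y:cv2.resize(cv2.imread('pics/'+n)[y:y+130,x:x+130],(400,400),interpolation=cv2.INTER_CUBIC)
cv2.imwrite('pics/c4.png',np.hstack([f('side4.png',345,80),f('top4.png',390,160)]))
```

```text
[ 1.4947178   0.67410726 -1.2147327   1.65437118  0.24909648  1.22185651
 -0.06811821] [-0.43283502 -0.10842605 -0.81622365]
pred end [ 0.49954181 -0.27390617  0.31821677] [-0.00822509  0.00745066  0.99993842] err to flask [-1.95818648 -1.40616813] collar up 0.08521677251507745
wrist 7447 end-pred [-0.5 -0.1 -0.5] axis [ 0.0174 -0.0183  0.9997] ang err deg [-1.7 -1.2] med 0.001
  tool end [ 0.0114 -0.0005 -0.0471] axis [ 0.371  0.033 -0.928]
top 390 end-pred [-0.6  0.7  0.2] axis [0.0207 0.0242 0.9995] ang err deg [ 0.6 -1.8] med 0.001
  tool end [ 0.0123 -0.0008 -0.0475] axis [ 0.409  0.021 -0.912]
side 306 end-pred [ 0.2  0.8 -1.9] axis [0.0038 0.0297 0.9996] ang err deg [ 1.1 -0.9] med 0.0015
  tool end [ 0.0118 -0.0001 -0.0454] axis [ 0.408  0.004 -0.913]
```

View pics/c4.png

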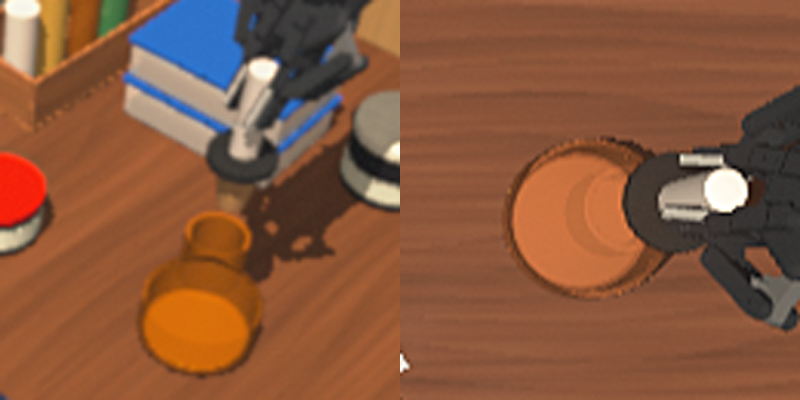

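The pictures show the stopper upright above the flask (side: plug tip (230,205) over the mouth (218,235)). A small correction, then down.

Run:
```python
from geo import *
h=np.array([.393,0,-.919]); e=np.array([.0118,-.0003,-.0470]); Q=q3(70,h)
plan([(tcp_fl(.055,Q,e),Q),(tcp_fl(.005,Q,e),Q)],1,vs=.5)
```

```text
-- to [ 0.5044 -0.2654  0.2401] 3 rows
[1,-0.13,0.01,0.38,0.03,0.05,0.01],
[1,-0.14,0.01,0.38,0.03,0.05,0.01],
[1,-0.14,0.02,0.38,0.03,0.05,0.01],
-- to [ 0.5044 -0.2654  0.1901] 4 rows
[1,-0.2,-0,0.46,0,0,0],
[1,-0.2,-0,0.46,0,0,0],
[1,-0.2,-0,0.46,0,0,0],
[1,-0.2,-0,0.46,0,0,0],
```

>>> send_rows(
  deltas=[
    [1,-0.13,0.01,0.38,0.03,0.05,0.01],
    [1,-0.14,0.01,0.38,0.03,0.05,0.01],
    [1,-0.14,0.02,0.38,0.03,0.05,0.01],
    [1,0,0,0,0,0,0],
    [1,0,0,0,0,0,0],
  ],
)

```text
time: 21.72
tcp_pos: [0.5042, -0.2665, 0.2396]
eef_rot: [0.803, 0.56, 0.166, -0.115]
force: [0.5, -0.3, -1.3]
grip_width: 0.0226
grip_force: 68.7
```

>>> send_rows(
  deltas=[
    [1,-0.2,0,0.46,0,0,0],
    [1,-0.2,0,0.46,0,0,0],
    [1,0,0,0,0,0,0],
  ],
)

```text
time: 22.1
tcp_pos: [0.5031, -0.2665, 0.2129]
eef_rot: [0.803, 0.56, 0.165, -0.116]
force: [-0.6, -0.4, -2.5]
grip_width: 0.0225
grip_force: 68.7
```

Run:
```python
from fit import *
from geo import *
s=arm.read_state(); r=R.from_quat(s['eef_rot']); Rm=r.as_matrix(); print(s['tcp_pos'],s['force'])
h=np.array([.393,0,-.919]); e=np.array([.0118,-.0003,-.0470]);
p0=s['tcp_pos']+Rm@e; ax0=Rm@h; print('err',(p0-F)*1e3-[0,0,95],ax0)
for n in ('wrist','top','side'):
    i,p,d=cap(n)
    c,ax=handle(n,i,p,d,p0,ax0)
    P=cloud(i,d); D=P-F; q=P[(np.hypot(D[...,0],D[...,1])<.032)&(abs(D[...,2])<.006)]
    tip=c-.11*ax; print('  axis at rim-ish',tip, 'nrim',len(q), q.mean(0) if len(q) else '')
```

```text
[ 0.50306137 -0.26651171  0.21292073] [-0.58059582 -0.38300141 -2.46269483]
err [-1.30530675 -1.18440667 27.76071783] [ 0.00106308 -0.00241343  0.9995014 ]
wrist 7306 end-pred [-0.2 -0.3 -0.1] axis [ 0.0344 -0.0452  0.9984] ang err deg [-2.8 -1.4] med 0.001
  axis at rim-ish [ 0.4962017  -0.26898028  0.15084467] nrim 0 
top 355 end-pred [0.  0.1 1.2] axis [0.0299 0.0102 0.9995] ang err deg [ 0.4 -1.8] med 0.0012
  axis at rim-ish [ 0.49692214 -0.27475035  0.15199912] nrim 96 [ 0.50090682 -0.25325382  0.13762458]
side 290 end-pred [ 0.1 -0.7 -0.7] axis [-8.0e-04  4.7e-03  1.0e+00] ang err deg [0.4 0. ] med 0.0018
  axis at rim-ish [ 0.50039388 -0.27491237  0.15007627] nrim 101 [ 0.49657942 -0.26178465  0.13654128]
```

>>> send_rows(
  deltas=[
    [1,0,0.03,0.18,0,0,0],
    [1,-0.1,0.03,0.22,0,0,0],
    [1,-0.1,0,0.22,0,0,0],
    [1,-0.09,0,0.2,0,0,0],
    [1,0,0,0,0,0,0],
  ],
)

```text
time: 22.88
tcp_pos: [0.5056, -0.2659, 0.1921]
eef_rot: [0.803, 0.56, 0.165, -0.115]
force: [-0.3, 0.3, -1.3]
grip_width: 0.0226
grip_force: 68.7
```

>>> send_rows(
  deltas=[
    [1,-0.03,0,0.07,0,0,0],
    [1,-0.03,0,0.07,0,0,0],
    [1,0,0,0,0,0,0],
  ],
)

```text
time: 23.25
tcp_pos: [0.5059, -0.2659, 0.1889]
eef_rot: [0.803, 0.56, 0.165, -0.115]
force: [0.4, 0.2, -1.7]
grip_width: 0.0227
grip_force: 68.7
```

>>> send_rows(
  deltas=[
    [1,-0.03,0,0.06,0,0,0],
    [1,0,0,0,0,0,0],
  ],
)

```text
time: 23.5
tcp_pos: [0.5059, -0.2661, 0.1872]
eef_rot: [0.803, 0.56, 0.165, -0.115]
force: [-0.2, 0.1, -0.8]
grip_width: 0.0225
grip_force: 68.7
```

>>> send_rows(
  deltas=[
    [1,-0.03,0,0.06,0,0,0],
    [1,0,0,0,0,0,0],
  ],
)

```text
time: 23.75
tcp_pos: [0.506, -0.2662, 0.1857]
eef_rot: [0.803, 0.56, 0.165, -0.115]
force: [0.4, 0.5, -0.7]
grip_width: 0.0228
grip_force: 68.9
```

>>> send_rows(
  deltas=[
    [1,-0.02,0,0.05,0,0,0],
    [1,0,0,0,0,0,0],
  ],
)

```text
time: 24.0
tcp_pos: [0.5063, -0.2659, 0.1855]
eef_rot: [0.803, 0.561, 0.166, -0.115]
force: [-2.2, -0.1, 7.0]
grip_width: 0.0224
grip_force: 70.2
```

Contact came at the predicted height. I release, then look.

>>> send_rows(
  deltas=[
    [0.8,0,0,0,0,0,0],
    [0.6,0,0,0,0,0,0],
    [0.3,0,0,0,0,0,0],
    [0,0,0,0,0,0,0],
    [0,0,0,0,0,0,0],
  ],
)

```text
time: 24.62
tcp_pos: [0.5059, -0.2661, 0.1842]
eef_rot: [0.803, 0.56, 0.165, -0.115]
force: [-0.2, -0.6, 0.5]
grip_width: 0.0844
grip_force: 0.0
```

>>> send_rows(
  deltas=[
    [0,0,0,-0.4,0,0,0],
    [0,0,0,-0.8,0,0,0],
    [0,0,0,-0.9,0,0,0],
    [0,0,0,-0.9,0,0,0],
    [0,0,0,-0.9,0,0,0],
  ],
)

```text
time: 25.25
tcp_pos: [0.4925, -0.3027, 0.2752]
eef_rot: [0.803, 0.56, 0.165, -0.115]
force: [-0.2, -0.5, -0.3]
grip_width: 0.0856
grip_force: 0.0
```

>>> send_rows(
  deltas=[
    [0,0,0,-0.9,0,0,0],
    [0,0,0,-0.9,0,0,0],
    [0,0,0,0,0,0,0],
  ],
)

```text
time: 25.62
tcp_pos: [0.4871, -0.3201, 0.3171]
eef_rot: [0.804, 0.56, 0.166, -0.113]
force: [0.4, 0.8, -0.4]
grip_width: 0.0858
grip_force: 0.0
```

Run:
```python
from fit import *
from geo import *
for n in ('wrist','top','side'):
    i,p,d=cap(n,n+'5.png')
    try:handle(n,i,p,d,F+[0,0,.095],np.array([0,0,1.]))
    except Exception as e: print(n,e)
f=lambda n,x,y:cv2.resize(cv2.imread('pics/'+n)[y:y+130,x:x+130],(400,400),interpolation=cv2.INTER_CUBIC)
cv2.imwrite('pics/c5.png',np.hstack([f('side5.png',345,90),cv2.resize(cv2.imread('pics/wrist5.png'),(400,400))]))
```

```text
wrist 1050 end-pred [ 2.4 -1.2 -0.1] axis [-0.0028  0.0021  1.    ] ang err deg [0.2 0.1] med 0.0003
top 281 end-pred [-0.7 -1.3  0.5] axis [1.3e-03 2.0e-04 1.0e+00] ang err deg [-0.  -0.1] med 0.0004
side 243 end-pred [ 1.5 -1.9 -1.8] axis [-0.0022  0.0015  1.    ] ang err deg [0.1 0.1] med 0.0008
```

View pics/c5.png

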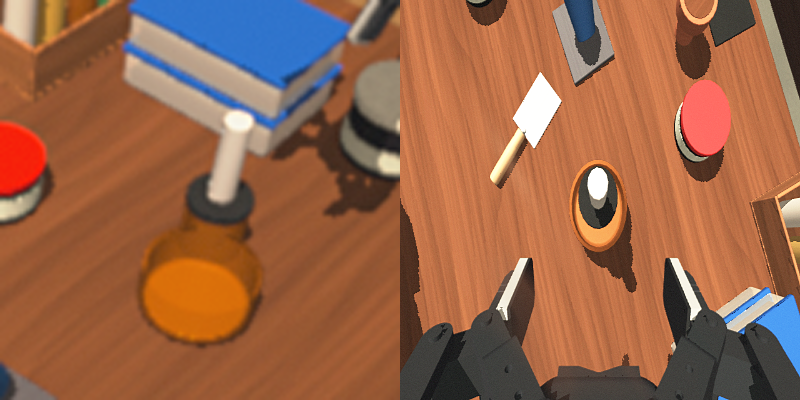

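The picture shows the stopper upright in the neck with its collar flat on the rim (side crop (220,195)). The measured axis is vertical within 0.2° and its height is right. The flask stands where it was and the gripper is clear.

```bash
python3 -c "from cell import arm; print(arm.job_done())"
```

```text
the job is handed in; nothing more can be done
None
```

The stopper is upright and fully home in the flask, its collar on the rim, and the job is handed in after about 26 s; in the cup it had drooped about 10° once released, with only the collar's lower edge on the mouth.

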